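# Index, lock and load the sample carousel

### The job

Turn the sample carousel by its crank until its one empty bay squarely faces the loading opening of the wire guard, then press the lock lever down until it catches and stays down. After that, stand the wide white jar with the black lid upright in the middle of the round pad of that empty bay and let go, without knocking over the jar or the beaker and dropper bottle that stand near it.

Things in the scene. Friction and masses are not known exactly. Their poses are not given: they have to be found in the camera images.
- station: Fixed carousel station: round grey base, 344 mm across, 22 mm high, with a steel wire guard (wires 72 to 168 mm from the axis, top 125 mm above the worktop) and a lock lever on a side foot. Origin on the carousel's axis at worktop level, z up. The guard's 120 degree loading opening looks to its -x (robot side), a grey lip with a steel pointer rib in its middle. Yaw varies.
- carousel (a joint): Angle of the carousel about the station's vertical axis, rad, growing anticlockwise seen from above. 0 (or a full turn, 6.28) is where the empty bay squarely faces the loading opening. It turns both ways, from -6.3 to 12.6, with light friction (0.12 N m, about 2 N at the crank knob), and stays where it is left; the locked lever adds no grip to it, so do not nudge it later.
- crank_knob (a point): Grip point of the crank: a black upright round peg, 16 mm diameter, on the end of a flat arm on the carousel's hub, 55 mm from the axis, on the side away from the empty bay. The point is on the peg's axis, 160 mm above the worktop; the peg's top is at 182 mm and the arm under it at 134 mm. Pinch the peg from above and lead it round in a circle; it may turn within the grip.
- empty_bay (a point): Centre of the top of the dark round rubber pad (80 mm diameter) in the empty bay, 115 mm from the axis, 32 mm above the worktop; turns with the carousel. The carousel is a 320 mm aluminium disc with four bays a quarter turn apart, split by low walls (56 mm above the worktop); three hold small jars or bottles fixed to it, this one is empty.
- load_point (a point): Fixed point on the station in the middle of the loading opening, 115 mm from the axis and 32 mm above the worktop: the empty bay's pad centre belongs here.
- lever (a joint): Angle of the sprung lock lever, rad: 0 is up (at rest), it grows as the paddle is pressed down; the stop is at 0.42. It resists with about 5 N at the paddle at first, less further down; past about 0.26 its detent (in the grey drum at the pivot) snaps it down to about 0.42 and holds it there by itself; let go earlier, it springs back up.
- lever_paddle (a point): Centre of the top face of the black paddle (40 by 46 mm) at the free end of the lock lever, about 122 mm above the worktop when up and about 45 mm lower when caught. The lever's pivot is 110 mm behind it, towards the station's +x, 78 mm above the worktop. Press it straight down with closed fingers.
- jar_center (a point): Centre (half-way up) of the wide white jar with a black screw lid: 61 mm diameter, 78 mm high, the lid the top 20 mm (62 mm diameter). Loose, stands upright on the worktop left of the station. z along its axis, up.
- beaker_center (a point): Centre (half-way up) of an empty clear beaker, 66 mm diameter, 70 mm high, loose, near the jar. Not to be knocked over.
- dropper_center (a point): Centre (half-way up) of a slim brown dropper bottle, 37 mm diameter, 94 mm high, loose, near the jar. Not to be knocked over.

How it is judged:
On the way, in this order (a step that is already met when the one before it is completed fails the run):
1. the empty bay faces the loading opening (pad centre within 20 mm of the loading point), with the lock lever still up and the jar not yet in the bay (horizontal distance between empty_bay and load_point below 0.02 m and value of joint lever below 0.1 rad and horizontal distance between jar_center and empty_bay above 0.08 m), for 0.2 s.
2. the lock lever is caught down with the empty bay at the opening, before the jar is in the bay (value of joint lever above 0.33 rad and horizontal distance between empty_bay and load_point below 0.025 m and horizontal distance between jar_center and empty_bay above 0.08 m), for 0.2 s.
At the end, for the whole second after the job is handed in: The empty bay's pad centre is within 25 mm of the loading point, the lock lever stays down by itself (over 0.33 rad), and the jar stands upright (within 7 degrees) on that pad, its centre within 25 mm of the pad's centre, released; beaker and dropper bottle still stand upright (horizontal distance between empty_bay and load_point below 0.025 m and value of joint lever above 0.33 rad and horizontal distance between jar_center and empty_bay below 0.025 m and z of jar_center in the frame of empty_bay between 0.033 and 0.045 m and angle between jar_center's own z axis and vertical below 0.12 rad and angle between each of beaker_center, dropper_center's own z axis and vertical below 0.3 rad); the robot touches nothing.
It fails at once if the jar is tipped over (tilted more than 45 degrees) (angle between jar_center's own z axis and vertical above 0.785 rad).
It fails at once if the beaker or the dropper bottle is knocked over (angle between any of beaker_center, dropper_center's own z axis and vertical above 0.785 rad).
It also fails if it takes over 70 s, if anything falls off the work surface, if the arm or the gripper's body presses on something with over 40 N, if the wrist force passes 120 N, or if a joint passes its speed limit or range.

### The arm

A 6-joint arm with a two-finger parallel gripper is mounted at the origin on a cart in front of the work surface, level with it; the furniture and walls round the work are solid. World frame = base frame: x ahead of the robot, y to its left, z up, the work surface at z = 0. Lengths are in m, angles in rad, forces in N, time in s.
With the tool pointing down it reaches from about 0.275 to 0.85 m from the base axis. Payload 19 kg.
Tool frame: the origin (TCP) lies on the front face of the gripper's body, between the roots of the fingers; the fingertips stand 73 mm ahead of it and the grasp point (between the pads) lies 54 mm ahead of it; z points along the fingers, y is the direction in which the jaws open and shut (so a half turn about z gives the same grasp; the last joint's range is limited). The gripper opens to 85 mm and grips with 20 to 120 N. Pads are 22 mm wide; open, the fingers measure 114 mm over their backs; the gripper's body (76 mm by 85 mm) begins 54 mm behind the grasp point. The pads swing forward as they close: fully open they stand 13 mm farther back than shut.
Start: joints at [-1.363, 0.15, 1.437, -0, 1.554, -0.134], TCP at [0.193, -0.542, 0.304] pointing down, gripper open.
Joint ranges: [-2.8, 2.8], [-0.68, 2.1], [0.12, 2.68], [-1.39, 4.53], [0.16, 2.79], [-2.81, 2.81]. Speed limits (rad/s): [1.89, 1.89, 2.22, 3.01, 3.01, 3.01].

### API

Orientations are given as a rotation vector (axis times angle).
In Python, from station import ctrl, vision, ticket gives the robot as it stands. The module is installed in compiled form; this text tells all that it offers.
- The arm moves only by the tool jog_arm, never from a script. Its argument "plan" is a list of rows, each a list of 3 entries, a list of its own where there are three numbers: the shift along the tool's x, y, z in cm, then the turn, a rotation vector about the tool's x, y, z in rad, then the closure, from 0 (fully open) to 1 (shut). A call has 1 to 12 rows; each row shifts and turns the pose as measured when the row begins, along the tool's axes as they then stand; what a row does not reach is not made up. A row lasts 1/10 s, in which the tool goes at most 50 mm and 8.59 degrees, less where a joint would pass 70% of its speed; a pose out of reach is approached as far as the arm can. A call with a gripper value outside its range is refused whole. The fingers move at their own pace and stop on an object; the grip force is fixed at half the most. Time passes only in rows, so rows that do not move let the fingers close. It gives the time, the measured TCP pose, the force and the opening at its end, in the units of the state.
- ctrl.observe(): the state, without advancing time (a new reading comes with each control period).
- vision.capture(name): name is "scene" or "top" or "wrist"; returns the picture (480x640x3 uint8, blue, green, red); there is no depth.
- vision.camera_info(name): a dict with "fovy" (degrees; the focal length in pixels is half the picture's height over the tangent of half this angle, whatever the lens; pixels are square), "cx", "cy" (the principal point, pixels), "k1" (the pictures are not rectified: a ray, as slopes to the right and down, at radius r is drawn at 1 + k1 r^2 times it, then the intrinsics apply), "world_from_camera" (4x4, takes a point from camera to world coordinates); the wrist camera has in their place "hand_eye" (4x4, takes a point from camera to tool coordinates, whose origin is the TCP and whose axes are the flange's). Camera axes: x right, y up, looking along -z (the intrinsics and any distortion apply to the point x, -y, -z); pixel columns grow to the right and rows downward; lengths in m; the calibration is good to about 2 mm. A picture is of the moment at which its call begins: read the wrist's pose just before it. camera_info takes no time and is no camera call.
- ticket.job_done(): hands the job in, once; it reports no verdict.
The state is a dict: "time": time; "joints": joint angles; "qvel": joint speeds; "effort": joint torques, N m; "position": TCP position; "ee_rot": TCP orientation; "wrist_force": force on the tool from outside, world axes, zero at the start; "wrist_torque": the same for the moment, N m; "grip_width": finger opening in m.
Only numpy, scipy, OpenCV 4.12 (cv2) and the standard library are available. Lean on these libraries where they do the work, as an engineer would, in place of code of your own. Each camera call takes 0.05 s, during which the arm holds its last target. There are 200 camera calls.

## Working session

There is one attempt and no reset: what is moved stays moved. The work goes in short steps, Python scripts to look and compute and a tool call to move; the robot and the scene stay as the last step left them, time stands still between calls to the robot, and variables do not carry over. Pictures are saved under pics/ and viewed, about 8 in all and at most 12, crops included, and the job is handed in when it is done.

Besides the shell and the picture viewer there is one more tool, called in YAML: its name, and indented under it one key for each argument. jog_arm: Moves the arm, as the interface text tells. Its arguments: {"type":"object","properties":{"plan":{"type":"array"}},"required":["plan"]}

```bash
mkdir -p pics
cat > h.py <<'E'
import numpy as np, cv2
from scipy.spatial.transform import Rotation as R
from station import ctrl, vision, ticket
def T_cam(n,s=None):
    i=vision.camera_info(n)
    if n!='wrist': return np.array(i['world_from_camera'])
    T=np.eye(4);T[:3,:3]=R.from_rotvec(s['ee_rot']).as_matrix();T[:3,3]=s['position']
    return T@np.array(i['hand_eye'])
def ray(n,uv,T):
    i=vision.camera_info(n);f=240/np.tan(np.radians(i['fovy'])/2)
    d=np.array([(uv[0]-i['cx'])/f,(uv[1]-i['cy'])/f]);u=d.copy()
    for _ in range(20): u=d/(1+i['k1']*(u@u))
    return T[:3,3],T[:3,:3]@np.array([u[0],-u[1],-1])
def onz(n,uv,z,T):
    o,d=ray(n,uv,T);return o+d*(z-o[2])/d[2]
def proj(n,p,T):
    i=vision.camera_info(n);f=240/np.tan(np.radians(i['fovy'])/2)
    c=np.linalg.inv(T)@np.r_[p,1];u=np.array([c[0],-c[1]])/-c[2]
    return u*(1+i['k1']*(u@u))*f+[i['cx'],i['cy']]
def tri(rs):
    A=0;b=0
    for o,d in rs:
        d=d/np.linalg.norm(d);P=np.eye(3)-np.outer(d,d);A=A+P;b=b+P@o
    p=np.linalg.solve(A,b)
    return p,[np.linalg.norm((np.eye(3)-np.outer(d,d)/(d@d))@(p-o)) for o,d in rs]
E
python3 - <<'E'
from h import *
np.set_printoptions(precision=4,suppress=True)
print(ctrl.observe())
for n in ['scene','top','wrist']:
    im=vision.capture(n);cv2.imwrite(f'pics/{n}0.png',im);print(n,vision.camera_info(n))
E
```

```text
{'time': 0.0, 'joints': array([-1.363 ,  0.151 ,  1.438 , -0.    ,  1.5538, -0.134 ]), 'qvel': array([ 0.0015, -0.0002,  0.0011,  0.0001, -0.0006,  0.0007]), 'effort': array([ -0.0002, -71.3064, -57.0868,  -0.0002,   0.0088,   0.    ]), 'position': array([ 0.1927, -0.5416,  0.3033]), 'ee_rot': array([-3.0947, -0.534 ,  0.0001]), 'wrist_force': array([ 0.2435, -0.5608, -0.0057]), 'wrist_torque': array([ 0.0369, -0.0124, -0.0025]), 'grip_width': 0.08515089702113707}
scene {'fovy': 50.30911838311415, 'cx': 319.967265425868, 'cy': 237.34182208454723, 'k1': -0.14729599615028321, 'world_from_camera': array([[-0.8089,  0.2729, -0.5208, -0.1354],
       [-0.5876, -0.4085,  0.6985,  0.9738],
       [-0.0221,  0.871 ,  0.4907,  0.7889],
       [ 0.    ,  0.    ,  0.    ,  1.    ]])}
top {'fovy': 43.214825418379675, 'cx': 322.328035932237, 'cy': 227.62893379387765, 'k1': 0.06133169332322474, 'world_from_camera': array([[-0.0225,  0.9973, -0.0695,  0.4663],
       [-0.9997, -0.0225,  0.0007,  0.0408],
       [-0.0008,  0.0695,  0.9976,  1.4237],
       [ 0.    ,  0.    ,  0.    ,  1.    ]])}
wrist {'fovy': 58.780196978257635, 'cx': 319.2849018569387, 'cy': 234.7973522718866, 'k1': -0.0727233790020903, 'hand_eye': array([[-0.0004,  0.9615,  0.2748,  0.0701],
       [ 1.    ,  0.0004,  0.    ,  0.0007],
       [-0.0001,  0.2748, -0.9615, -0.0704],
       [ 0.    ,  0.    ,  0.    ,  1.    ]])}
```

View pics/top0.png

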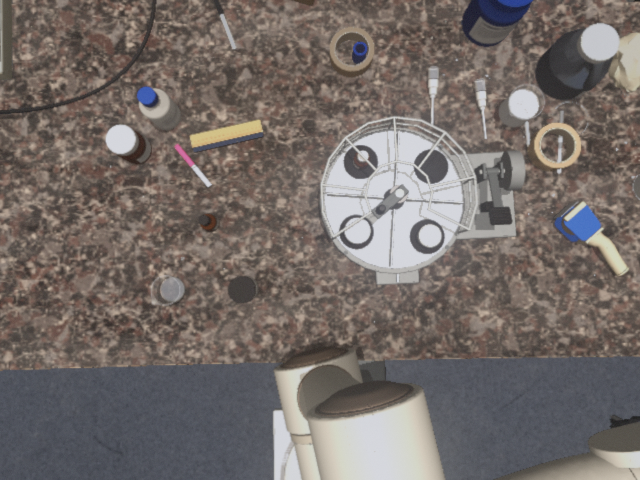

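View pics/scene0.png

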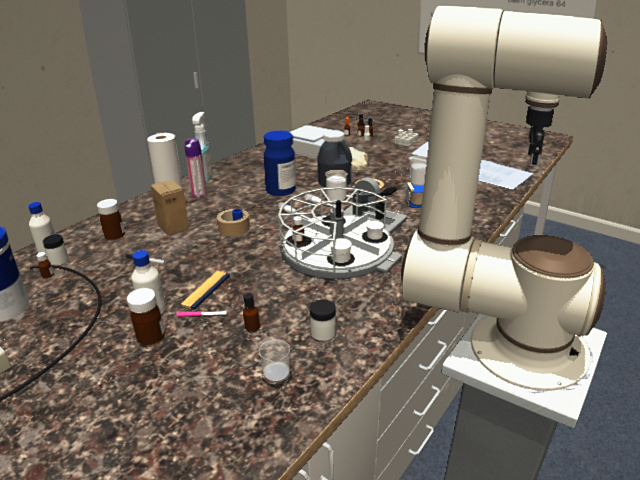

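The top view shows the jar's lid at (242,290), the beaker at (170,290), the dropper bottle at (208,222) and the carousel axis near (395,198), with the pointer lip at (398,277). The lever is at right (490,190). I'll enlarge the carousel to read the crank.

Run:
```python
from h import *
a=cv2.imread('pics/top0.png')[105:295,310:535];b=cv2.imread('pics/scene0.png')[165:285,265:425]
a=cv2.resize(a,None,fx=3,fy=3,interpolation=3)
b=cv2.resize(b,None,fx=3.5,fy=3.5,interpolation=3)
cv2.imwrite('pics/a0.png',a);cv2.imwrite('pics/b0.png',b);print(a.shape,b.shape)
T=T_cam('top')
for nm,uv,z in [('lid',(242,290),.078),('beak',(170,290),.035),('drop',(208,222),.08),('axis',(395,197),.03),('lip',(398,277),.02)]: print(nm,onz('top',uv,z,T))
```

```text
(570, 675, 3) (420, 560, 3)
lid [0.42611771 0.22018896 0.078     ]
beak [0.42887966 0.38892234 0.035     ]
drop [0.57816233 0.29331065 0.08      ]
axis [ 0.63056725 -0.12966932  0.03      ]
lip [ 0.44609742 -0.13204085  0.02      ]
```

View pics/a0.png

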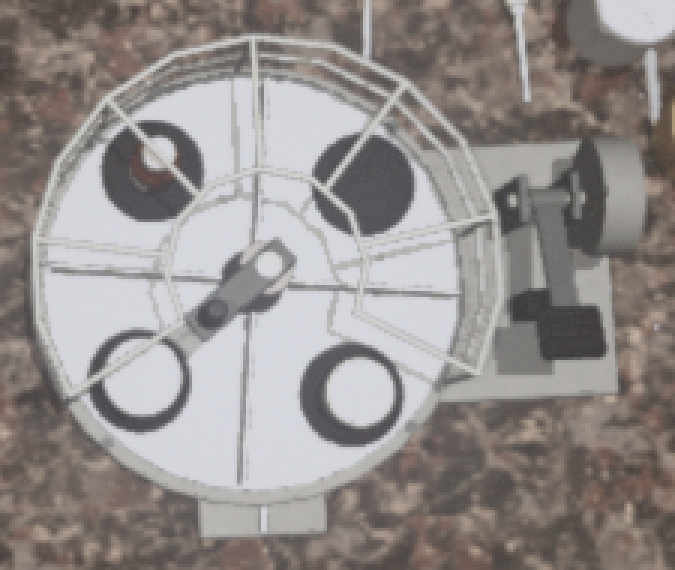

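View pics/b0.png

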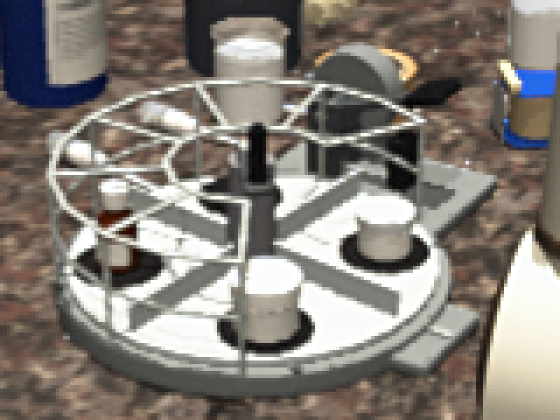

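The empty pad is the dark one without contents at top-image (431,166). The knob top is at (381,208), opposite it, and the rib is at (398,278). Now the poses.

Run:
```python
from h import *
np.set_printoptions(precision=4,suppress=True)
T=T_cam('top');S=T_cam('scene')
c=lambda u,v:np.array([310+u/3,105+v/3])
d=lambda u,v:np.array([265+u/3.5,165+v/3.5])
P=[onz('top',c(*q),.032,T) for q in [(153,170),(364,183),(352,394),(140,380)]]
ax=np.mean(P,0);print('axis',ax)
for p in P: v=p-ax;print(p,np.hypot(*v[:2]),np.degrees(np.arctan2(v[1],v[0])))
rib=onz('top',c(264,519),.025,T);v=rib-ax;print('rib',rib,np.degrees(np.arctan2(v[1],v[0])))
k=tri([ray('top',c(210,309),T),ray('scene',d(257,127),S)]);print('knob top',k)
v=k[0]-ax;print(np.hypot(*v[:2]),np.degrees(np.arctan2(v[1],v[0])))
print('lid',tri([ray('top',(242,290),T),ray('scene',(322,308),S)]))
print('paddle',tri([ray('top',c(573,333),T),ray('scene',d(403,160),S)]), onz('top',c(572,333),.122,T))
print(proj('top',ax,T),ctrl.observe()['position'])
```

```text
axis [ 0.6262 -0.127   0.032 ]
[ 0.7144 -0.0532  0.032 ] 0.1150561213735871 39.92517224680169
[ 0.7004 -0.2154  0.032 ] 0.11534287521761903 -49.966235056281214
[ 0.5378 -0.2007  0.032 ] 0.1150481495521044 -140.20416710613
[ 0.5522 -0.0389  0.032 ] 0.1150831824901934 130.03812482225413
rib [ 0.4439 -0.1314  0.025 ] -178.64763338661703
knob top (array([ 0.5881, -0.0812,  0.182 ]), [np.float64(0.0029783744814778994), np.float64(0.0029783744814778617)])
0.05958752885767189 129.73027080943532
lid (array([0.4258, 0.2206, 0.0738]), [np.float64(0.0002451183495314824), np.float64(0.00024511834953150547)])
paddle (array([ 0.5922, -0.3613,  0.0366]), [np.float64(0.014052680670175321), np.float64(0.014052680670175306)]) [ 0.5734 -0.343   0.122 ]
[394.0216 198.7978] [ 0.1927 -0.5416  0.3034]
```

jog_arm:
  plan:
    - [[0,0,-3],[0,0,0.114],0]
    - [[0,0,-3],[0,0,0.114],0]
    - [[0,0,-3],[0,0,0.114],0]
    - [[4,-3,0],[0,0,0],0]
    - [[4,-3,0],[0,0,0],0]
    - [[4,-3,0],[0,0,0],0]
    - [[4,-3,0],[0,0,0],0]
    - [[3,-4,0],[0,0,0],0]
    - [[3,-4,0],[0,0,0],0]
    - [[3,-4,0],[0,0,0],0]
    - [[3,-4,0],[0,0,0],0]
    - [[0,0,0],[0,0,0],0]

```text
time: 1.35
position: [0.4796, -0.263, 0.394]
ee_rot: [-3.134, 0.031, 0.003]
wrist_force: [-0.5, -1.0, 0.5]
grip_width: 0.0854
```

jog_arm:
  plan:
    - [[2.8,-4.2,0],[0,0,0],0]
    - [[2.8,-4.2,0],[0,0,0],0]
    - [[2.8,-4.2,0],[0,0,0],0]
    - [[2.4,-4.6,0],[0,0,0],0]
    - [[0,0,0],[0,0,0],0]

```text
time: 1.85
position: [0.5891, -0.0957, 0.3933]
ee_rot: [-3.133, 0.033, 0.007]
wrist_force: [-0.9, -1.1, 0.4]
grip_width: 0.0856
```

Run:
```python
from h import *
np.set_printoptions(precision=4,suppress=True)
s=ctrl.observe();im=vision.capture('wrist');cv2.imwrite('pics/w1.png',im);np.save('w1.npy',T_cam('wrist',s))
T=T_cam('wrist',s);print(s['position'],s['ee_rot'])
for p in [(.5908,-.0849,.182),(.6262,-.127,.032),(.7004,-.2154,.032),(.444,-.131,.025),(.573,-.343,.122)]: print(proj('wrist',p,T))
```

```text
[ 0.5891 -0.0957  0.3933] [-3.1334  0.0332  0.0071]
[305.0188 216.8998]
[352.204  145.6873]
[443.956   66.2237]
[355.3601 309.1279]
[612.4866 215.2404]
```

View pics/w1.png

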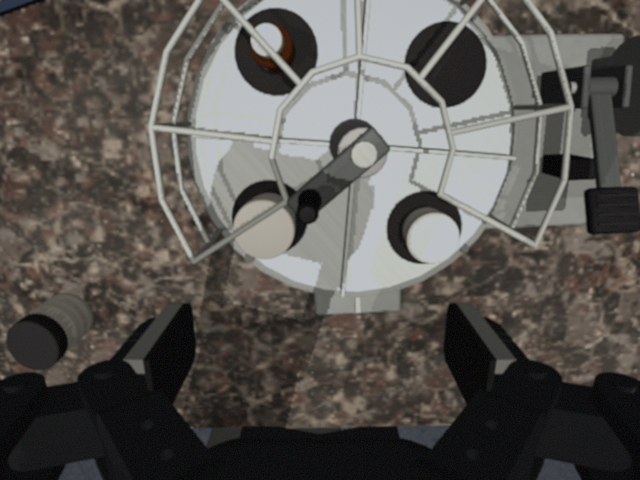

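Knob top at (306,212), matching the prediction within a few pixels. The empty pad at (447,65) and the paddle at (613,210) match too. Descending to the knob.

jog_arm:
  plan:
    - [[0.2,-1.1,3],[0,0,0],0]
    - [[0,0,4.5],[0,0,0],0]
    - [[0,0,4.5],[0,0,0],0]
    - [[0,0,3],[0,0,0],0]
    - [[0,0,2.4],[0,0,0],0]
    - [[0,0,0],[0,0,0],0]

```text
time: 2.5
position: [0.5871, -0.0918, 0.2136]
ee_rot: [-3.137, 0.042, 0.007]
wrist_force: [-0.0, 0.0, -0.1]
grip_width: 0.0854
```

jog_arm:
  plan:
    - [[0.4,-0.7,-0.4],[0,0,0],0]
    - [[0,0,0],[0,0,0],0]
    - [[0,0,0],[0,0,0],0.5]

```text
time: 2.8
position: [0.592, -0.0865, 0.2216]
ee_rot: [-3.138, 0.045, 0.002]
wrist_force: [0.8, -0.7, -0.3]
grip_width: 0.0731
```

Run:
```python
from h import *
np.set_printoptions(precision=4,suppress=True)
s=ctrl.observe();im=vision.capture('wrist');cv2.imwrite('pics/w2.png',im);T=T_cam('wrist',s);print(s['position'],s['ee_rot'],s['grip_width'])
for z in (.136,.182): print(proj('wrist',(.5908,-.0849,z),T))
```

```text
[ 0.592  -0.0865  0.2216] [-3.1378  0.045   0.0018] 0.07308181880485269
[314.8209 299.5886]
[312.7499 364.7651]
```

View pics/w2.png

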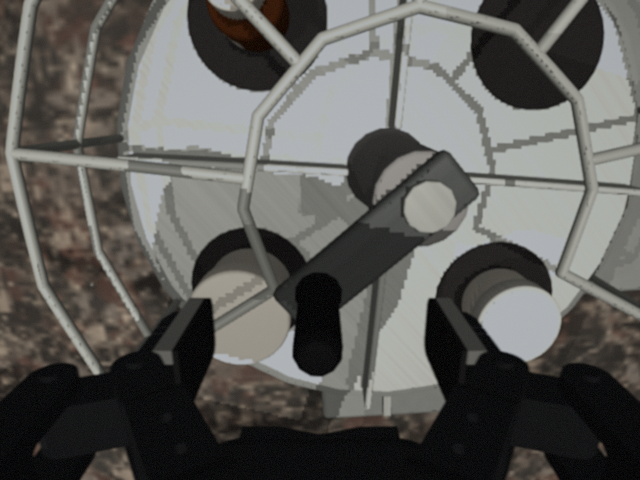

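The peg sits centred between the jaws, its top at (318,355). Closing.

jog_arm:
  plan:
    - [[0.1,0,0.3],[0,0,0],1]
    - [[0,0,0],[0,0,0],1]
    - [[0,0,0],[0,0,0],1]
    - [[0,0,0],[0,0,0],1]
    - [[0,0,0],[0,0,0],1]
    - [[0,0,0],[0,0,0],1]

```text
time: 3.45
position: [0.5935, -0.0861, 0.2205]
ee_rot: [-3.138, 0.043, -0.002]
wrist_force: [-1.0, -0.0, -0.7]
grip_width: 0.0142
```

jog_arm:
  plan:
    - [[0.95,-0.65,0],[0,0,0],1]
    - [[1.05,-0.45,0],[0,0,0],1]
    - [[1.1,-0.2,0],[0,0,0],1]

```text
time: 3.75
position: [0.6226, -0.0741, 0.2204]
ee_rot: [-3.138, 0.047, 0.009]
wrist_force: [-2.3, 6.8, 5.6]
grip_width: 0.0143
```

jog_arm:
  plan:
    - [[1.15,0,0],[0,0,0],1]
    - [[1.1,0.25,0],[0,0,0],1]
    - [[1.05,0.5,0],[0,0,0],1]
    - [[0.9,0.7,0],[0,0,0],1]

```text
time: 4.15
position: [0.6648, -0.0811, 0.2203]
ee_rot: [-3.123, 0.04, 0.016]
wrist_force: [1.7, 28.0, 4.1]
grip_width: 0.014
```

jog_arm:
  plan:
    - [[0,0,0],[0,0,0],1]
    - [[0,0,0],[0,0,0],1]

```text
time: 4.35
position: [0.666, -0.0813, 0.2202]
ee_rot: [-3.124, 0.04, 0.015]
wrist_force: [-4.6, -2.5, 2.9]
grip_width: 0.0139
```

Run:
```python
from h import *
np.set_printoptions(precision=4,suppress=True)
s=ctrl.observe();print(s)
im=vision.capture('wrist');cv2.imwrite('pics/w3.png',im);t=vision.capture('top');cv2.imwrite('pics/t3.png',t)
v=np.hstack([cv2.resize(im,(400,300)),cv2.resize(t[100:295,310:570],(400,300),interpolation=3)])
cv2.imwrite('pics/v3.png',v)
```

```text
{'time': 4.35, 'joints': array([-0.2416,  0.3923,  1.3027,  0.0146,  1.4602,  1.3529]), 'qvel': array([-0.0014,  0.01  , -0.0131, -0.003 , -0.0015,  0.0017]), 'effort': array([  1.9866, -89.3154, -55.9333,   1.4638,  -0.8215,   0.0244]), 'position': array([ 0.666 , -0.0813,  0.2202]), 'ee_rot': array([-3.1241,  0.0398,  0.0155]), 'wrist_force': array([-4.6224, -2.5448,  2.9167]), 'wrist_torque': array([-0.7485,  0.5766,  0.0464]), 'grip_width': 0.013874887260930828}
```

View pics/v3.png

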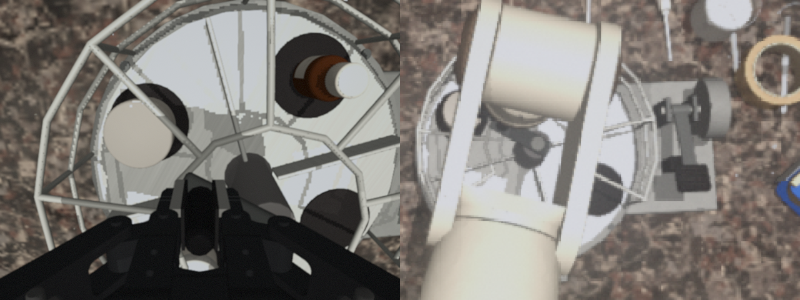

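jog_arm:
  plan:
    - [[0.75,0.85,0],[0,0,0],1]
    - [[0.6,1.0,0],[0,0,0],1]
    - [[0.3,1.1,0],[0,0,0],1]
    - [[0.1,1.1,0],[0,0,0],1]
    - [[0,0,0],[0,0,0],1]
    - [[0,0,0],[0,0,0],1]

```text
time: 5.05
position: [0.6951, -0.1072, 0.2217]
ee_rot: [-3.098, 0.024, -0.04]
wrist_force: [-1.0, -0.2, -1.4]
grip_width: 0.0
```

The peg slipped out of the grip. Raise and look.

jog_arm:
  plan:
    - [[0,0,-4],[0,0,0],1]
    - [[0,0,-4],[0,0,0],0.6]
    - [[-1,0,-4],[0,0,0],0]
    - [[-1,1,-4],[0,0,0],0]
    - [[0,0,0],[0,0,0],0]

```text
time: 5.55
position: [0.669, -0.1242, 0.3837]
ee_rot: [-3.097, 0.024, -0.031]
wrist_force: [0.6, 0.2, -0.2]
grip_width: 0.0576
```

Run:
```python
from h import *
np.set_printoptions(precision=4,suppress=True)
s=ctrl.observe();im=vision.capture('wrist');cv2.imwrite('pics/w4.png',im);np.save('w4.npy',T_cam('wrist',s))
T=T_cam('wrist',s);print(s['position'],s['ee_rot'])
for p in [(.6262,-.127,.136),(.681,-.1257,.182)]: print(proj('wrist',p,T))
```

```text
[ 0.669  -0.1242  0.3837] [-3.097   0.0244 -0.0311]
[336.8605 268.1126]
[334.1218 212.0927]
```

View pics/w4.png

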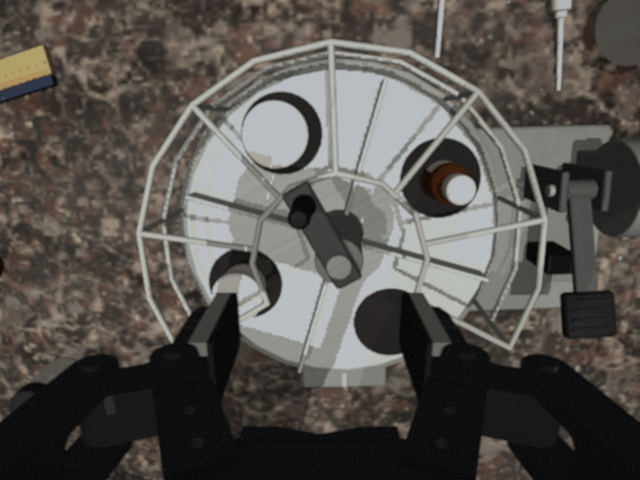

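The crank's peg top is at (299,217). Empty pad is at about (390,322), rib at (345,380). About 30° remain.

```bash
cat >> h.py <<'E'
def fitpad(n,uv,T,z=.032):
    return onz(n,uv,z,T)
E
python3 - <<'E'
from h import *
np.set_printoptions(precision=4,suppress=True)
T=np.load('w4.npy')
P=[onz('wrist',q,.032,T)[:2] for q in [(284,132),(440,177),(390,322),(245,284)]]
ax=np.mean(P,0);print('axis',ax)
ang=lambda p:np.degrees(np.arctan2(p[1]-ax[1],p[0]-ax[0]))
for p in P: print(p,np.hypot(*(p-ax)),ang(p))
r=onz('wrist',(345,380),.025,T)[:2];print('rib',r,ang(r))
k=onz('wrist',(299,218),.182,T)[:2];print('knob',k,ang(k),np.hypot(*(k-ax)))
k=onz('wrist',(302,201),.138,T)[:2];print('knob base',k,ang(k),np.hypot(*(k-ax)))
# tool-tip point in world at pointing
s=ctrl.observe();M=R.from_rotvec(s['ee_rot']).as_matrix();print(M)
E
```

```text
axis [ 0.6285 -0.129 ]
[ 0.7299 -0.0756] 0.11450003346349026 27.754259345722474
[ 0.6846 -0.2287] 0.11447144173724577 -60.6551708281998
[ 0.5279 -0.1837] 0.11455576177353302 -151.4488914445736
[ 0.5717 -0.0277] 0.11606277176255604 119.30096548316827
rib [ 0.4503 -0.1352] -178.0044721098402
knob [ 0.6772 -0.1025] 28.510722481412845 0.055346215462830264
knob base [ 0.6806 -0.1009] 28.319136598687532 0.059109431499919485
[[ 0.9997 -0.0151  0.0176]
 [-0.0159 -0.9988  0.0454]
 [ 0.0168 -0.0457 -0.9988]]
```

jog_arm:
  plan:
    - [[0,0,0],[-0.045,-0.017,-0.015],0]
    - [[0.9,-2.2,0],[0,0,0],0]
    - [[0,0,4],[0,0,0],0]
    - [[0,0,4],[0,0,0],0.2]
    - [[0,0,0],[0,0,0],0.4]

```text
time: 6.1
position: [0.6775, -0.1009, 0.2939]
ee_rot: [-3.142, 0.002, 0.009]
wrist_force: [0.2, -0.1, -0.5]
grip_width: 0.0588
```

jog_arm:
  plan:
    - [[0.1,0.2,3],[0,0,0],0.3]
    - [[0,0,3],[0,0,0],0.3]
    - [[0,0,1.4],[0,0,0],0.4]
    - [[0,0,0],[0,0,0],0.4]

```text
time: 6.5
position: [0.6785, -0.1032, 0.221]
ee_rot: [3.142, -0.003, -0.008]
wrist_force: [-1.3, -0.4, -0.5]
grip_width: 0.0515
```

Run:
```python
from h import *
np.set_printoptions(precision=4,suppress=True)
s=ctrl.observe();im=vision.capture('wrist');cv2.imwrite('pics/w5.png',cv2.resize(im[150:480,130:510],None,fx=1,fy=1));T=T_cam('wrist',s);print(s['position'],s['ee_rot'],s['grip_width'],s['wrist_force'])
for z in (.136,.182): print(proj('wrist',(.678,-.1025,z),T)-[130,150])
```

```text
[ 0.6785 -0.1032  0.221 ] [ 3.1415 -0.0025 -0.0083] 0.051520497774060224 [-1.2853 -0.3879 -0.5099]
[186.1146 147.6618]
[185.0325 213.2131]
```

View pics/w5.png

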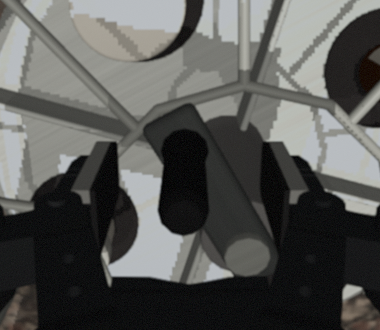

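The peg is centred in the jaws at crop (184,210). Gripping it again and making the last 26°.

jog_arm:
  plan:
    - [[0,0,0.5],[0,0,0],0.8]
    - [[0,0,0],[0,0,0],1]
    - [[0,0,0],[0,0,0],1]
    - [[0,0,0],[0,0,0],1]
    - [[0,0,0],[0,0,0],1]
    - [[0.25,0.6,0],[0,0,0],1]
    - [[0.2,0.6,0],[0,0,0],1]
    - [[0.1,0.6,0],[0,0,0],1]
    - [[0.1,0.6,0],[0,0,0],1]
    - [[0,0,0],[0,0,0],1]
    - [[0,0,0],[0,0,0],1]

```text
time: 7.65
position: [0.6878, -0.1222, 0.2214]
ee_rot: [-3.133, -0.003, -0.003]
wrist_force: [1.3, 1.9, -8.6]
grip_width: 0.0141
```

jog_arm:
  plan:
    - [[-0.1,0.45,0],[0,0,0],1]
    - [[0,0,0],[0,0,0],1]
    - [[0,0,0],[0,0,0],1]

```text
time: 7.95
position: [0.6879, -0.1247, 0.2214]
ee_rot: [-3.13, -0.004, -0.008]
wrist_force: [-1.3, 2.8, -6.8]
grip_width: 0.0141
```

jog_arm:
  plan:
    - [[0,0.3,0],[0,0,0],1]
    - [[0,0,0],[0,0,0],1]
    - [[0,0,0],[0,0,0],0.6]
    - [[0,0,0],[0,0,0],0.5]
    - [[0,0,0],[0,0,0],0.5]
    - [[0,0,-4],[0,0,0],0.5]
    - [[0,0,-4.5],[0,0,0],0.5]
    - [[0,0,-4.5],[0,0,0],0.5]
    - [[-2,0,-4],[0,0,0],0]
    - [[-2,0,0],[0,0,0],0]
    - [[0,0,0],[0,0,0],0]

```text
time: 9.05
position: [0.6453, -0.1297, 0.4016]
ee_rot: [-3.132, -0.004, -0.017]
wrist_force: [0.3, -0.4, -1.1]
grip_width: 0.0836
```

Run:
```python
from h import *
np.set_printoptions(precision=4,suppress=True)
s=ctrl.observe();im=vision.capture('wrist');cv2.imwrite('pics/w6.png',im);np.save('w6.npy',T_cam('wrist',s))
t=vision.capture('top');cv2.imwrite('pics/t6.png',t);print(s['position'],s['ee_rot'])
```

```text
[ 0.6453 -0.1297  0.4016] [-3.1323 -0.0041 -0.0172]
```

View pics/w6.png

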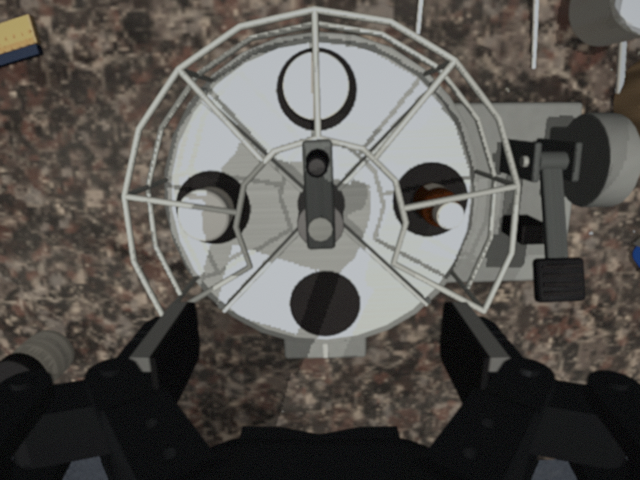

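The empty pad is at (325,303), right behind the rib at (325,350), and the paddle top is at (559,279). Computing the residuals (10 pictures viewed so far, so I'll rely on masks from here on).

Run:
```python
from h import *
np.set_printoptions(precision=4,suppress=True)
T=np.load('w6.npy');im=cv2.imread('pics/w6.png')
P=[onz('wrist',q,.032,T)[:2] for q in [(317,89),(431,200),(325,303),(212,208)]]
g=im.max(2)
m=np.zeros_like(g);cv2.circle(m,(325,303),45,255,-1);m&=((g<75)*255).astype('uint8')
m=cv2.morphologyEx(m,cv2.MORPH_CLOSE,np.ones((5,5)))
c=max(cv2.findContours(m,0,2)[0],key=cv2.contourArea);print(cv2.fitEllipse(cv2.convexHull(c)))
ax=np.mean(P,0);print('axis',ax)
ang=lambda p:np.degrees(np.arctan2(p[1]-ax[1],p[0]-ax[0]))
for p in P: print(p,np.hypot(*(p-ax)),ang(p))
r=onz('wrist',(325,352),.025,T)[:2];print('rib',r,ang(r))
m=np.zeros_like(g);m[245:310,520:600]=255;m&=((g<60)*255).astype('uint8')
c=max(cv2.findContours(m,0,2)[0],key=cv2.contourArea);print('pad rect',cv2.boundingRect(c))
print('paddle',onz('wrist',(559,281),.122,T))
# top: paddle, jar, beaker, dropper
t=cv2.imread('pics/t6.png');Tt=T_cam('top')
for nm,q in [('lid',(242,290)),('pad',(501,216))]: print(nm,t[q[1],q[0]])
g=t.max(2);m=np.zeros_like(g);m[270:312,222:264]=255;m&=((g<70)*255).astype('uint8')
c=max(cv2.findContours(m,0,2)[0],key=cv2.contourArea);print('lid',cv2.fitEllipse(c),onz('top',cv2.fitEllipse(c)[0],.078,Tt))
```

```text
((324.5388488769531, 303.1513977050781), (63.656150817871094, 68.3078384399414), 86.35924530029297)
axis [ 0.6284 -0.1288]
[ 0.7435 -0.1244] 0.11513292507703404 2.221547662011783
[ 0.6326 -0.2444] 0.11567017227422081 -87.94018596585363
[ 0.5146 -0.1336] 0.1138979642485582 -177.61567043580783
[ 0.623 -0.013] 0.11599686524259069 92.67050101885802
rib [ 0.4481 -0.134 ] -178.35511715587694
pad rect (533, 245, 60, 57)
paddle [ 0.5767 -0.3431  0.122 ]
lid [63 63 70]
pad [76 75 77]
lid ((241.7914276123047, 289.434326171875), (23.514963150024414, 25.134681701660156), 88.0798110961914) [0.4274 0.2206 0.078 ]
```

Bay error is about 0.7° (1–2 mm). Now the lever.

jog_arm:
  plan:
    - [[-1.5,4.3,0],[0,0,0],1]
    - [[-1.5,4.3,0],[0,0,0],1]
    - [[-1.5,4.3,0],[0,0,0],1]
    - [[-1.5,4.3,0],[0,0,0],1]
    - [[-1.4,4.1,2],[0,0,0],1]
    - [[0,0,4],[0,0,0],1]
    - [[0,0,4],[0,0,0],1]
    - [[0,0,4],[0,0,0],1]
    - [[0,0,2],[0,0,0],1]
    - [[0,0,0],[0,0,0],1]

```text
time: 10.15
position: [0.5755, -0.3508, 0.2217]
ee_rot: [-3.126, -0.006, -0.004]
wrist_force: [-0.3, -0.7, 0.2]
grip_width: 0.0
```

Run:
```python
from h import *
np.set_printoptions(precision=4,suppress=True)
s=ctrl.observe();im=vision.capture('wrist');cv2.imwrite('pics/w7.png',im);T=T_cam('wrist',s)
print(s['position'],s['ee_rot'],s['wrist_force'],R.from_rotvec(s['ee_rot']).as_matrix()[:,2])
print(tri([ray('top',(501,216),T_cam('top')),ray('wrist',(559,281),np.load('w6.npy'))]))
```

```text
[ 0.5755 -0.3508  0.2217] [-3.1261 -0.0063 -0.0037] [-0.3472 -0.7005  0.2038] [ 0.0023  0.0155 -0.9999]
(array([ 0.5742, -0.346 ,  0.1162]), [np.float64(0.0006368173171120844), np.float64(0.0006368173171120044)])
```

jog_arm:
  plan:
    - [[-0.3,-0.6,1],[0,0,0],1]
    - [[0,0,1.5],[0,0,0],1]
    - [[0,0,1.2],[0,0,0],1]
    - [[0,0,1.2],[0,0,0],1]
    - [[0,0,1.0],[0,0,0],1]
    - [[0,0,1.0],[0,0,0],1]

```text
time: 10.8
position: [0.5749, -0.3444, 0.1544]
ee_rot: [-3.132, -0.008, -0.015]
wrist_force: [-0.6, 0.6, 0.4]
grip_width: -0.0003
```

jog_arm:
  plan:
    - [[0,0,0.4],[0,0,0],1]
    - [[0,0,0.4],[0,0,0],1]
    - [[0,0,0.3],[0,0,0],1]

```text
time: 11.1
position: [0.5748, -0.3444, 0.1499]
ee_rot: [-3.134, -0.008, -0.018]
wrist_force: [-21.1, 13.7, 39.9]
grip_width: 0.0001
```

jog_arm:
  plan:
    - [[0,0,-3],[0,0,0],1]
    - [[0,0,-4.5],[0,0,0],1]
    - [[0,0,-4.5],[0,0,0],1]
    - [[0,0,-4.5],[0,0,0],1]
    - [[0,0,-4.5],[0,0,0],1]
    - [[0,-4.5,-3],[0,0,0],0]
    - [[0,-4.5,0],[0,0,0],0]
    - [[0,-4.5,0],[0,0,0],0]
    - [[0,-2,0],[0,0,0],0]
    - [[0,0,0],[0,0,0],0]

```text
time: 12.1
position: [0.5708, -0.1913, 0.3975]
ee_rot: [-3.133, -0.004, -0.022]
wrist_force: [-0.2, 0.2, -0.3]
grip_width: 0.0723
```

Run:
```python
from h import *
np.set_printoptions(precision=4,suppress=True)
s=ctrl.observe();im=vision.capture('wrist');cv2.imwrite('pics/w8.png',im);T=T_cam('wrist',s);np.save('w8.npy',T)
print(s['position'],s['ee_rot'])
print(proj('wrist',(.575,-.345,.12),T),proj('wrist',(.567,-.345,.075),T),[proj('wrist',p,T) for p in [(.5136,-.1325,.032),(.448,-.134,.022)]])
```

```text
[ 0.5708 -0.1913  0.3975] [-3.133  -0.0042 -0.0218]
[504.4467 201.9211] [484.1523 201.3217] [array([266.5508, 242.0111]), array([270.8071, 295.147 ])]
```

View pics/w8.png

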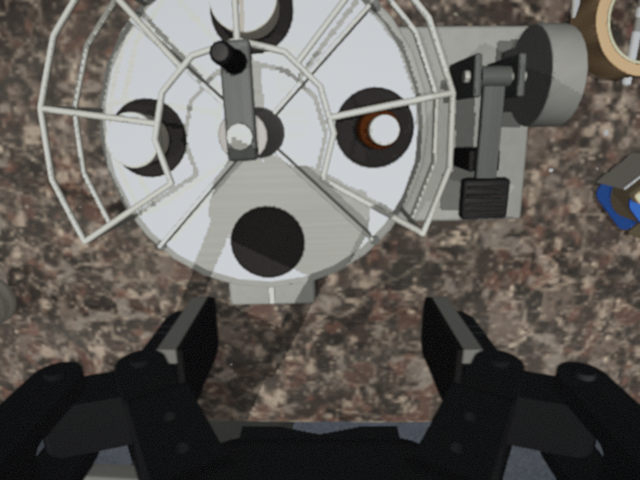

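Paddle seen at (484,198) is where the caught-down position projects, not the up position at (504,202). The pad at (268,241) is still behind the rib. Next, the jar.

jog_arm:
  plan:
    - [[-1.6,-4.5,0],[-0.0085,-0.014,0],0]
    - [[-1.6,-4.5,0],[0,0,0],0]
    - [[-1.6,-4.5,0],[0,0,0],0]
    - [[-1.6,-4.5,0],[0,0,0],0]
    - [[-1.6,-4.5,0],[0,0,0],0]
    - [[-1.6,-4.5,0],[0,0,0],0]
    - [[-1.6,-4.5,1],[0,0,0],0]
    - [[-1.6,-4.5,2],[0,0,0],0]
    - [[-1.4,-4.5,3],[0,0,0],0]
    - [[0,0,3],[0,0,0],0]
    - [[0,0,0],[0,0,0],0]

```text
time: 13.25
position: [0.4313, 0.2093, 0.3047]
ee_rot: [3.141, -0.016, -0.005]
wrist_force: [-0.3, -0.8, 0.7]
grip_width: 0.0855
```

Run:
```python
from h import *
np.set_printoptions(precision=4,suppress=True)
s=ctrl.observe();im=vision.capture('wrist');cv2.imwrite('pics/w9.png',im);T=T_cam('wrist',s);np.save('w9.npy',T)
print(s['position'],s['ee_rot'],R.from_rotvec(s['ee_rot']).as_matrix()[:,2])
p=proj('wrist',(.4265,.2205,.078),T);print(p)
g=im.max(2);m=np.zeros_like(g);cv2.circle(m,tuple(int(v) for v in p),75,255,-1);m&=((g<75)*255).astype('uint8')
m=cv2.morphologyEx(m,cv2.MORPH_OPEN,np.ones((9,9)))
c=max(cv2.findContours(m,0,2)[0],key=cv2.contourArea);e=cv2.fitEllipse(cv2.convexHull(c));print(e,cv2.contourArea(c))
print(onz('wrist',e[0],.078,T), tri([ray('top',(241.8,289.4),T_cam('top')),ray('wrist',e[0],T)]))
print(proj('wrist',(.4575,.2205,.078),T)[1]-p[1])
cv2.ellipse(im,e,(0,255,0),1)
sc=vision.capture('scene');t=vision.capture('top');cv2.imwrite('pics/t9.png',t)
cv2.imwrite('pics/v9.png',np.hstack([im[:, :][::1],sc])[::1]); cv2.imwrite('pics/v9.png',cv2.resize(np.hstack([im,sc]),(800,300)))
```

```text
[0.4313 0.2093 0.3047] [ 3.1405 -0.0164 -0.0054] [-0.0035 -0.001  -1.    ]
[302.6284 220.7703]
((311.10174560546875, 212.21377563476562), (83.32936096191406, 130.10922241210938), 53.27288055419922) 6214.5
[0.4327 0.2143 0.078 ] (array([0.4292, 0.2179, 0.0715]), [np.float64(0.004004515325671808), np.float64(0.004004515325671789)])
-42.968116774405786
```

Run:
```python
from h import *
np.set_printoptions(precision=4,suppress=True)
im=cv2.imread('pics/w9.png');T=np.load('w9.npy');Tt=T_cam('top');r=ray('top',(241.8,289.4),Tt)
g=im.max(2)
for th in (45,55,65,75):
    m=np.zeros_like(g);cv2.circle(m,(302,215),85,255,-1);m&=((g<th)*255).astype('uint8')
    m=cv2.morphologyEx(m,cv2.MORPH_OPEN,cv2.getStructuringElement(2,(41,41)))
    cs=cv2.findContours(m,0,2)[0]
    if cs:
        c=max(cs,key=cv2.contourArea);e=cv2.fitEllipse(c);print(th,e,cv2.contourArea(c),tri([r,ray('wrist',e[0],T)]))
h=cv2.HoughCircles(cv2.medianBlur(cv2.cvtColor(im,6)[130:310,200:410],5),cv2.HOUGH_GRADIENT,1,10,param1=80,param2=12,minRadius=38,maxRadius=48)
print(h[0][:5]+[200,130,0])
for q in h[0][:3]: print(onz('wrist',q[:2]+[200,130],.078,T))
```

```text
55 ((305.07861328125, 214.5299835205078), (81.28211975097656, 82.8823471069336), 62.85493469238281) 5258.5 (array([0.4278, 0.2205, 0.0675]), [np.float64(0.0016473312981945007), np.float64(0.0016473312981944573)])
65 ((305.1139221191406, 214.60092163085938), (82.13220977783203, 83.84911346435547), 75.28456115722656) 5371.5 (array([0.4278, 0.2205, 0.0677]), [np.float64(0.0016472037344922518), np.float64(0.0016472037344922848)])
75 ((305.6860046386719, 214.7554473876953), (82.45391845703125, 86.45881652832031), 81.1178970336914) 5561.5 (array([0.428 , 0.2202, 0.0691]), [np.float64(0.001810133465373161), np.float64(0.0018101334653731966)])
[[304.5 214.5  41.9]
 [306.5 204.5  40.5]]
[0.4311 0.2191 0.078 ]
[0.4384 0.2175 0.078 ]
```

jog_arm:
  plan:
    - [[-0.2,-1.05,2],[0,0,0],0]
    - [[0,0,4],[0,0,0],0]
    - [[0,0,4],[0,0,0],0]
    - [[0,0,3],[0,0,0],0]
    - [[0,0,0],[0,0,0],0]

```text
time: 13.9
position: [0.4388, 0.2157, 0.1851]
ee_rot: [-3.137, 0.034, -0.026]
wrist_force: [-0.3, -1.1, 0.7]
grip_width: 0.0855
```

Run:
```python
from h import *
np.set_printoptions(precision=4,suppress=True)
s=ctrl.observe();im=vision.capture('wrist');cv2.imwrite('pics/w10.png',im);T=T_cam('wrist',s)
print(s['position'],s['ee_rot'])
p=proj('wrist',(.429,.2198,.078),T);print(p)
g=im.max(2)
for x in (.422,.429,.436): # row profile: lid edges across y
    q=proj('wrist',(x,.2198,.078),T);row=g[int(q[1]),:];print(int(q[1]),row[120:520:8])
print([proj('wrist',(.429,.2198+d,.078),T) for d in (-.031,.031)])
```

```text
[0.4388 0.2157 0.1851] [-3.1366  0.0343 -0.0257]
[310.6308 300.9475]
315 [143 127 108 108 104 102 102  30  24  50  80  67  64  61  70  92  92  49
  53  53  52  49  54  51  53  55  52  51  52  52  53  53 101 109 116 124
 106  97 131 138 142  23  18  59 103 103 103 120 124 160]
300 [153 155 156 114 112 124 131 108  93  74  84  87  65  65  81 110  48  54
  53  52  52  52  51  50  52  52  52  53  50  52  52  52  48 100 100  86
  85 111 119 114 111 121 147 155 161 169 150 141 101  93]
286 [171 166 148 119 109  93 112  91  79  71  76 128 138  86  83 104  54  42
  45  44  53  52  53  51  45  43  44  45  46  47  43  45  60  98  79  81
  93 133  99 104 108 136 138 144 131 160 170 158 161 160]
[array([378.9237, 299.5862]), array([242.6711, 302.0549])]
```

jog_arm:
  plan:
    - [[-0.95,-0.33,0],[-0.005,-0.016,-0.022],0]
    - [[0,0,0],[0,0,0],0]

```text
time: 14.15
position: [0.4314, 0.2193, 0.1916]
ee_rot: [-3.14, -0.0, -0.01]
wrist_force: [0.3, 0.3, 0.4]
grip_width: 0.0854
```

jog_arm:
  plan:
    - [[-0.2,0,3],[0,0,0],0]
    - [[0,0,3],[0,0,0],0]
    - [[0,0,2.5],[0,0,0],0]
    - [[0,0,0],[0,0,0],0]

```text
time: 14.55
position: [0.4335, 0.2208, 0.1124]
ee_rot: [-3.136, -0.002, -0.029]
wrist_force: [-0.8, -0.1, 0.5]
grip_width: 0.0854
```

jog_arm:
  plan:
    - [[-0.4,0.1,0.9],[-0.005,-0.018,0],0]
    - [[0,0,0],[0,0,0],0]
    - [[0,0,0],[0,0,0],0.1]
    - [[0,0,0],[0,0,0],0.5]
    - [[0,0,0],[0,0,0],1]
    - [[0,0,0],[0,0,0],1]
    - [[0,0,0],[0,0,0],1]

```text
time: 15.25
position: [0.4322, 0.2208, 0.1098]
ee_rot: [-3.139, -0.003, -0.011]
wrist_force: [0.6, 0.5, -1.7]
grip_width: 0.0585
```

jog_arm:
  plan:
    - [[0,0,-2],[0,0,0],1]
    - [[0,0,-4],[0,0,0],1]
    - [[0,0,-4.5],[0,0,0],1]
    - [[0,0,-4.5],[0,0,0],1]
    - [[0,0,-4],[0,0,0],1]
    - [[0.9,3.5,0],[0,0,0],1]
    - [[0.9,4,0],[0,0,0],1]
    - [[0.9,4,0],[0,0,0],1]
    - [[0.9,4,0],[0,0,0],1]
    - [[0.9,4,0],[0,0,0],1]
    - [[0.9,4,0],[0,0,0],1]
    - [[0.9,4,0],[0,0,0],1]

```text
time: 16.45
position: [0.4938, -0.0606, 0.3077]
ee_rot: [-3.139, -0.016, -0.01]
wrist_force: [0.8, 0.1, -2.9]
grip_width: 0.058
```

jog_arm:
  plan:
    - [[1.1,3.7,0],[0,0,0],1]
    - [[1,3.3,0],[0,0,0],1]
    - [[0,0,0],[-0.002,-0.006,0.01],1]
    - [[0,0,0],[0,0,0],1]

```text
time: 16.85
position: [0.5158, -0.1383, 0.3063]
ee_rot: [-3.141, 0.009, 0.003]
wrist_force: [0.5, -0.2, -2.4]
grip_width: 0.0585
```

Run:
```python
from h import *
np.set_printoptions(precision=4,suppress=True)
s=ctrl.observe();im=vision.capture('wrist');T=T_cam('wrist',s);cv2.imwrite('pics/w11.png',im);np.save('w11.npy',T)
p=s['position'];print(p,s['ee_rot'],s['grip_width'])
zl=p[2]-.1098+.078
g=im.max(2)
q=proj('wrist',(p[0],p[1],zl),T);print('lid if centred',q)
for th in (45,55,65,75):
    m=np.zeros_like(g);cv2.circle(m,tuple(int(v) for v in q),110,255,-1);m&=((g<th)*255).astype('uint8')
    m=cv2.morphologyEx(m,cv2.MORPH_OPEN,cv2.getStructuringElement(2,(91,91)))
    cs=cv2.findContours(m,0,2)[0]
    if cs: c=max(cs,key=cv2.contourArea);e=cv2.fitEllipse(c);print(th,e,onz('wrist',e[0],zl,T))
h=cv2.HoughCircles(cv2.medianBlur(cv2.cvtColor(im,6),5),cv2.HOUGH_GRADIENT,1,10,param1=80,param2=15,minRadius=75,maxRadius=115)
print(h[0][:4] if h is not None else None)
for x in (-.03,-.01,0,.01,.03):
    print(x,proj('wrist',(p[0]+x,p[1],zl),T))
print(g[200:480:6,int(q[0])])
```

```text
[ 0.5158 -0.1383  0.3063] [-3.1413  0.0091  0.0033] 0.05853337969518421
lid if centred [317.3323 376.5913]
45 ((317.39239501953125, 375.1041564941406), (216.24673461914062, 217.6607666015625), 0.5449581742286682) [ 0.5163 -0.1384  0.2745]
55 ((317.1686706542969, 375.2576599121094), (216.86300659179688, 217.97518920898438), 8.844125747680664) [ 0.5162 -0.1383  0.2745]
65 ((316.6496887207031, 375.800537109375), (217.09609985351562, 219.44146728515625), 37.01346206665039) [ 0.5161 -0.1382  0.2745]
75 ((316.6285705566406, 375.7723388671875), (217.22509765625, 219.40953063964844), 35.95102310180664) [ 0.5161 -0.1381  0.2745]
[[114.5 121.5 106.7]
 [129.5 113.5 104.5]
 [113.5 131.5 104.5]
 [132.5 125.5  90.2]]
-0.03 [318.101  460.9632]
-0.01 [317.6014 406.3961]
0 [317.3323 376.5913]
0.01 [317.0499 345.0024]
0.03 [316.4439 276.1916]
[ 35  35  36  40 105 106 104 101 104 106 107  19  17  16  16  26  32  35
  30  30  26  34  30  31  30  30  30  29  31  27  28  30  31  30  30  27
  29  31  27  25  19  23  17  22  22  25  22]
```

jog_arm:
  plan:
    - [[0.2,-0.5,2],[0,0,0],1]
    - [[0,0,4],[0,0,0],1]
    - [[0,0,4],[0,0,0],1]
    - [[0,0,3],[0,0,0],1]
    - [[0,0,0],[0,0,0],1]

```text
time: 17.4
position: [0.5173, -0.1279, 0.1743]
ee_rot: [3.141, 0.003, 0.004]
wrist_force: [0.1, 0.7, -1.4]
grip_width: 0.0584
```

jog_arm:
  plan:
    - [[0,0.55,0.5],[0,0,0],1]
    - [[0,0,1.2],[0,0,0],1]
    - [[0,0,0.8],[0,0,0],1]
    - [[0,0,0],[0,0,0],1]

```text
time: 17.8
position: [0.5189, -0.133, 0.1521]
ee_rot: [3.139, 0.006, 0.012]
wrist_force: [-0.1, -0.1, -1.5]
grip_width: 0.0586
```

jog_arm:
  plan:
    - [[0,0,0.6],[0.003,0.008,0],1]
    - [[0,0,0.3],[0,0,0],1]
    - [[0,0,0],[0,0,0],1]

```text
time: 18.1
position: [0.5195, -0.1332, 0.1435]
ee_rot: [-3.141, -0.006, -0.028]
wrist_force: [-0.7, 0.4, -1.5]
grip_width: 0.0589
```

jog_arm:
  plan:
    - [[0,0,0],[0,-0.016,0],1]
    - [[0,0,0.15],[0,0,0],1]
    - [[0,0,0.1],[0,0,0],1]
    - [[0,0,0],[0,0,0],1]

```text
time: 18.5
position: [0.5197, -0.1333, 0.1414]
ee_rot: [3.141, 0.006, 0.002]
wrist_force: [0.4, -0.5, -2.2]
grip_width: 0.0583
```

jog_arm:
  plan:
    - [[0,0,0.15],[0,0,0],1]
    - [[0,0,0.1],[0,0,0],1]
    - [[0,0,0],[0,0,0],1]

```text
time: 18.8
position: [0.5206, -0.1336, 0.1415]
ee_rot: [3.14, 0.006, 0.007]
wrist_force: [-1.1, 0.4, -2.6]
grip_width: 0.059
```

jog_arm:
  plan:
    - [[-0.1,0,0.3],[0,0,0],1]
    - [[0,0,0],[0,0,0],1]

```text
time: 19.0
position: [0.5212, -0.1342, 0.1415]
ee_rot: [3.138, 0.006, 0.016]
wrist_force: [-0.2, -0.5, -1.6]
grip_width: 0.0587
```

Height stays at 0.1415 m despite further downward commands, which matches the expected seating height of 0.142 m. The jar rests on the pad, so I'll release it and rise.

jog_arm:
  plan:
    - [[0,0,0],[0,0,0],0.4]
    - [[0,0,0],[0,0,0],0]
    - [[0,0,0],[0,0,0],0]
    - [[0,0,0],[0,0,0],0]
    - [[0,0,-2],[0,0,0],0]
    - [[0,0,-3],[0,0,0],0]
    - [[0,0,-4],[0,0,0],0]
    - [[0,0,-4.5],[0,0,0],0]
    - [[0,0,-4.5],[0,0,0],0]
    - [[0,0,-4.5],[0,0,0],0]
    - [[0,0,-2.5],[0,0,0],0]
    - [[0,0,0],[0,0,0],0]

```text
time: 20.2
position: [0.5174, -0.133, 0.3989]
ee_rot: [3.14, 0.006, 0.009]
wrist_force: [-0.3, 0.4, -0.5]
grip_width: 0.0858
```

Run:
```python
from h import *
np.set_printoptions(precision=4,suppress=True)
s=ctrl.observe();im=vision.capture('wrist');T=T_cam('wrist',s);sc=vision.capture('scene');np.save('w12.npy',T);cv2.imwrite('pics/w12.png',im);cv2.imwrite('pics/s12.png',sc)
print(s['position'],s['ee_rot'],s['wrist_force'],s['grip_width'])
for p in [(.514,-.1335,.032),(.514,-.1335,.110),(.448,-.134,.022),(.567,-.345,.075),(.575,-.345,.12)]: print(proj('wrist',p,T))
cv2.imwrite('pics/v12.png',np.vstack([im[:, :],np.zeros((0,640,3),'uint8')]))
a=cv2.resize(im,(800,600))[:, :]
b=sc[160:400,200:440]
a=im.copy();v=np.zeros((480,800,3),'uint8');v[:, :560]=im[:,80:];v[:240,560:]=b;v[240:480,560:]=cv2.resize(sc[165:285,280:400],(240,240),interpolation=3)
cv2.imwrite('pics/v12.png',v)
```

```text
[ 0.5174 -0.133   0.3989] [3.1399 0.0057 0.0087] [-0.2923  0.4195 -0.5016] 0.08579126343878464
[318.6281 189.1727]
[318.6505 204.2362]
[318.911  247.1404]
[546.3    142.1017]
[574.9522 135.8063]
```

View pics/v12.png

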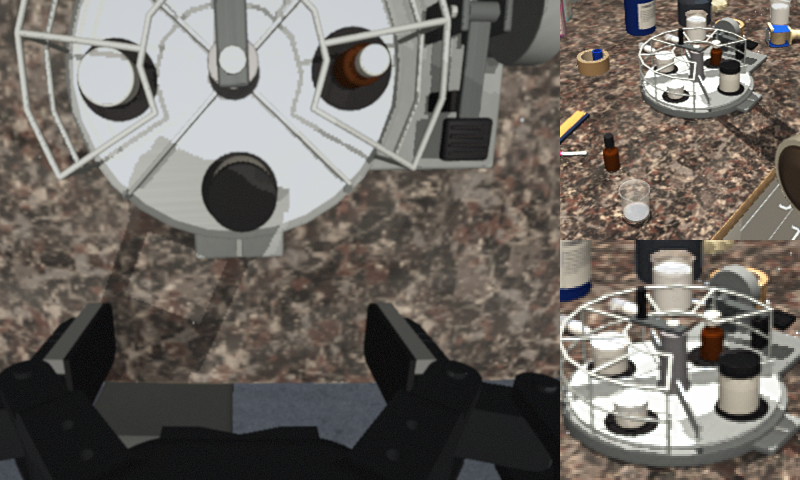

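The jar stands upright. Its lid is at full-image (320,196) against (319,204) for perfect centring, which is about 4 mm off. The paddle at (546,138) matches the caught-down position, and the beaker and dropper bottle are standing.

```bash
python3 -c "
from h import *
print(ticket.job_done())"
```

```text
the job is handed in; nothing more can be done
None
```

The carousel's empty bay faces the loading opening, the lock lever is caught down, and the jar stands upright on that bay's pad, released. I handed the job in at about 20 s with the gripper open and clear above the station.

- **Crank:** The peg slipped out of the grip partway round, after about 100°. I found it again with the wrist camera, gripped it once more and finished the turn.
- **Bay alignment:** It measured about 0.7° off square, roughly 1–2 mm at the pad. I did not re-measure it after placing the jar, but the pad still sat in line with the rib in the last picture.
- **Lever:** The paddle was at the image position expected for caught down, both right after pressing and in the last picture.
- **Jar:** It is about 4 mm off the pad's centre along x, judged by eye in the last picture. The wrist force never showed the jar touching down. I judged it seated because the height stopped at 0.1415 m against an expected 0.142 m.
- **Beaker and dropper bottle:** Both were still standing in the last scene picture.
- **Checks that disagreed:** Top and wrist cameras differed by about 2 mm on the carousel axis and about 4 mm on the jar. Two-view heights read low for the lid (68–74 mm against the stated 78) and the paddle (116 mm against 122). The automatic lid fit with the jar in hand failed because it merged with the dark gripper, so I read the lid edge from brightness values instead.

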